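# Line up the quarter-turn stud and hold the battery hatch shut on its seal

### The job

The spring-hinged battery hatch on top of the grey bench power unit stands ajar because its quarter-turn fastener has been left askew. Turn the orange wing until it lines up with the two red marks on the hatch, so that the cross pin underneath can drop through the slot in the frame, then press the hatch down gently until its front edge rests firmly on the rubber seal, and finish while still holding it pressed there, with the wing in line and not locked: I will check the seal and put in the two corner screws while you hold. If it stops early the pin is not in line: do not force it; and do not disturb the red screwdriver and the side cutters lying by.

Things in the scene. Friction and masses are not known exactly. Their poses are not given: they have to be found in the camera images.
- power_unit: Grey sheet-steel bench power unit, fixed on the bench, 230 (x) x 210 (y) x 83 mm high; black instrument plate on its front (-x) face with two binding posts that stand out 16 mm. Origin: centre of its underside, on the bench. x points from its front to its back, z up. It stands turned by up to 0.5 rad either way.
- frame: The steel frame that closes the unit's top round the opening: origin and axes of power_unit; its sheet is 4 mm thick, top at z = 83 mm. Near the front it has the slot for the fastener. On it lies a black rubber seal, 2 mm high (top at z = 85 mm).
- slot (a point): Centre of the slot in the frame under the fastener, level with the sheet's top (power_unit frame: x = -65, y = 0, z = 83 mm); axes of power_unit. A through opening 30 mm long (along x) and 10 mm wide (y), with free room below. The red marks on the hatch show its line.
- hatch: Bare aluminium hatch plate, 176 (x) x 160 (y) x 3 mm. Origin: middle of the hinge line at its far edge (power_unit frame: x = 90, y = 0, z = 85 mm); the plate spans x = -4 to -180 mm in its own frame, underside z = 0, top z = 3 mm. It swings about its own y. Its hinge spring holds it ajar, 0.14 rad (8 degrees) up; shut, it is parallel to power_unit.
- hatch_front (a point): Middle of the hatch's front lower edge (hatch frame: x = -180, y = 0, z = 0). 85 mm above the bench when seated on the seal, 110 mm when ajar; with the pin out of line it stops early, at about 99 mm. Pressed down at the fastener the hatch needs under 1 N to start, 9 N to be just shut, more to press on the seal; it springs up when let go.
- fastener: Captive quarter-turn stud in the hatch (at hatch x = -155, y = 0). Origin: on its axis, level with the hatch's underside; z along the axis, upward; x along wing and pin. It turns about z either way with slight friction (0.05 N m) and stays where left; it starts 0.5 to 1.57 rad out of line. Either end may point forward: in line = x along the slot's x, either way round.
- wing (a point): Middle of the orange upright wing, on the fastener's axis, 20 mm above the hatch's underside; axes of fastener. The wing is 36 mm long (x), 9 mm thick (y), from 8.5 to 31 mm above the underside, a black line along its top; it stands on a round black collar 21 mm across.
- pin (a point): Middle of the steel cross pin under the hatch, on the fastener's axis, 11 mm below the hatch's underside; axes of fastener. The pin is 24 mm long (x) and 6 mm thick, parallel to the wing; it passes through the slot when within about 0.15 rad of its line.
- screwdriver_red: Red precision screwdriver, 144 mm long, 12 mm thick, loose on the bench at the right; origin under its middle. Leave it alone.
- side_cutters: Side cutters with red sleeves, 130 x 47 x 14 mm, loose on the bench at the far right; origin under their middle. Leave them alone.

How it is judged:
By the outcome, as a careful person would: the job done as asked, in the order asked, and still so for the second after the job is handed in, while the arm keeps its last pose, push and grip.
It also fails if it takes over 38 s, if anything falls off the work surface, if the arm or the gripper's body presses on something with over 40 N, if the wrist force passes 120 N, or if a joint passes its speed limit or range.

### The arm

A 7-joint arm with a two-finger parallel gripper is mounted at the origin on a cart in front of the work surface, level with it; the furniture and walls round the work are solid. World frame = base frame: x ahead of the robot, y to its left, z up, the work surface at z = 0. Lengths are in m, angles in rad, forces in N, time in s.
With the tool pointing down it reaches from about 0.425 to 1.025 m from the base axis. Payload 9.4 kg.
Tool frame: the origin (TCP) lies at the very end of the fingers, on their centre line; the grasp point (between the pads) lies grip_depth behind it (grip_depth is the distance from the TCP to the grasp point, in m); z points along the fingers, y is the line along which they close (so a half turn about z gives the same grasp; the last joint's range is limited). The gripper opens to 85 mm and grips with 20 to 120 N. Pads are 22 mm wide; open, the fingers measure 114 mm over their backs; the gripper's body (76 mm by 85 mm) begins 54 mm behind the grasp point. The pads swing forward as they close: fully open they stand 13 mm farther back than shut.
Start: joints at [1.171, 0.599, -0.003, 1.599, 0.002, 0.943, -0.08], TCP at [0.23, -0.688, 0.231] pointing down, gripper open.
Joint ranges: [-2.57, 2.57], [-0.35, 1.97], [-1.29, 1.29], [0.11, 2.56], [-1.05, 4.19], [0.11, 1.86], [-2.63, 2.63]. Speed limits (rad/s): [2.22, 2.22, 3.01, 3.01, 3.14, 3.14, 3.14].

### API

Orientations are given as a 3x3 rotation matrix whose columns are the frame's x, y, z axes.
In Python, from plant import get_obs, grab_frame, job_done, grip_depth gives the robot as it stands. The module is installed in compiled form; this text tells all that it offers.
- The arm moves only by the shell command python3 -m crank 'ROWS' [FORCE]. ROWS is JSON, a list that holds one entry, the list of rows, each a list of 7 numbers: the shift along the tool's x, y, z scaled (see below), then the turn, a rotation vector about the tool's x, y, z scaled (see below), then the gripper command: -1 is fully open, 1 is shut, values between are in proportion. In form: [[[tx, ty, tz, wx, wy, wz, jaw], ...]]. A call has 1 to 20 rows; each row is the pose to reach, as a shift and turn from the pose commanded when the call began, along the tool's axes at that moment, turning the shorter way round; what a row does not reach only later rows make up. The controller multiplies each number of a shift by 0.25 m and each number of a turn by pi rad. A row lasts 1/8 s, in which the tool goes at most 62.5 mm and 10.7 degrees, less where a joint would pass 70% of its speed; a pose out of reach is approached as far as the arm can. A call with a number of a shift or a turn outside -1 to 1 is refused whole. A call with a gripper value outside its range is refused whole. The fingers move at their own pace and stop on an object; FORCE is the grip in N (left out, the last holds). Time passes only in rows, so rows that repeat a pose let the fingers close. It gives the time, the measured TCP pose, the force, the opening and the grip force at its end, in the units of the state.
- get_obs(): the state, without advancing time (a new reading comes with each control period).
- grab_frame(name): name is "side" or "top" or "wrist"; returns a dict with "frame" (400x640x3 uint8, red, green, blue), "mtx" (3x3 intrinsics, pixels), "world_from_camera" (4x4, takes a point from camera to world coordinates); the wrist camera has in their place "hand_eye" (4x4, takes a point from camera to tool coordinates, whose origin is the TCP and whose axes are the flange's). Camera axes: x right, y up, looking along -z (the intrinsics and any distortion apply to the point x, -y, -z); pixel columns grow to the right and rows downward; lengths in m; the calibration is good to about 2 mm. The wrist camera is an equidistant fisheye: a pixel r from the principal point sees the ray r / f radians off the axis. A picture is of the moment at which its call begins: read the wrist's pose just before it. There is no depth.
- job_done(): hands the job in; it is judged then, once.
The state is a dict: "clock": time; "joint_positions": joint angles; "qvel": joint speeds; "joint_efforts": joint torques, N m; "position": TCP position; "orientation": TCP orientation; "wrist_force": force on the tool from outside, world axes, zero at the start; "ft_torque": the same for the moment, N m; "opening": finger opening in m; "grasp_force": force on a finger pad.
Only numpy, scipy, OpenCV 4.12 (cv2) and the standard library are available. Lean on these libraries where they do the work, as an engineer would, in place of code of your own. Each camera call takes 0.05 s, during which the arm holds its last target. There are 200 camera calls.

## Working session

There is one attempt and no reset: what is moved stays moved. The work goes in short steps, Python scripts to look and compute and a shell command to move; the robot and the scene stay as the last step left them, time stands still between calls to the robot, and variables do not carry over. Pictures are saved under pics/ and viewed, at most 10 in all, crops included, and the job is handed in when it is done.

```bash
mkdir -p pics
cat > h.py <<'E'
import numpy as np, cv2
from plant import get_obs, grab_frame, grip_depth
def ray(f,px):
    K=f["mtx"];T=f["world_from_camera"]
    d=np.array([(px[0]-K[0,2])/K[0,0],-(px[1]-K[1,2])/K[1,1],-1.])
    return T[:3,3],T[:3,:3]@d
def plane(f,px,z):
    o,d=ray(f,px); return o+d*(z-o[2])/d[2]
def tri(a,b):
    # closest point of two rays, and gap
    (o1,d1),(o2,d2)=a,b
    s=np.linalg.lstsq(np.c_[d1,-d2],o2-o1,rcond=None)[0]
    p,q=o1+s[0]*d1,o2+s[1]*d2
    return (p+q)/2,np.linalg.norm(p-q)
def save(n,im): cv2.imwrite("pics/"+n,im[...,::-1])
E
python3 - <<'E'
from h import *
o=get_obs(); print({k:np.round(v,3) for k,v in o.items()},grip_depth)
ims=[]
for n in("top","side"):
    f=grab_frame(n); save(n+"0.png",f["frame"]); print(f["mtx"],np.round(f["world_from_camera"],3), [k for k in f])
E
```

```text
{'clock': np.float64(0.0), 'joint_positions': array([ 1.171,  0.6  , -0.003,  1.6  ,  0.002,  0.943, -0.08 ]), 'qvel': array([ 0.001, -0.001,  0.   ,  0.002,  0.001, -0.   , -0.   ]), 'joint_efforts': array([-1.0000e-03, -7.7645e+01,  1.5640e+00, -2.5800e+01,  1.2000e-02,
        9.0000e-03,  0.0000e+00]), 'position': array([ 0.23 , -0.687,  0.23 ]), 'orientation': array([[ 0.948,  0.317, -0.001],
       [ 0.317, -0.948,  0.001],
       [-0.   , -0.002, -1.   ]]), 'wrist_force': array([-0.371,  0.271,  0.143]), 'ft_torque': array([ 0.034, -0.002,  0.021]), 'grasp_force': np.float64(0.0), 'opening': np.float64(0.086)} 0.0187
[[402.83096151   0.         320.33663042]
 [  0.         402.83096151 201.44063937]
 [  0.           0.           1.        ]] [[ 0.029  0.997 -0.077  0.444]
 [-1.     0.03   0.01  -0.172]
 [ 0.013  0.077  0.997  1.13 ]
 [ 0.     0.     0.     1.   ]] ['frame', 'mtx', 'world_from_camera']
[[502.32105164   0.         318.17664894]
 [  0.         502.32105164 198.31691522]
 [  0.           0.           1.        ]] [[ 0.982  0.131 -0.138  0.298]
 [-0.19   0.619 -0.763 -1.42 ]
 [-0.015  0.775  0.632  1.147]
 [ 0.     0.     0.     1.   ]] ['frame', 'mtx', 'world_from_camera']
```

View pics/top0.png

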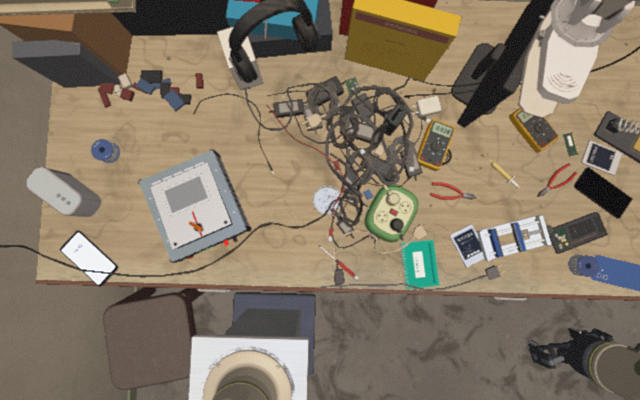

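View pics/side0.png

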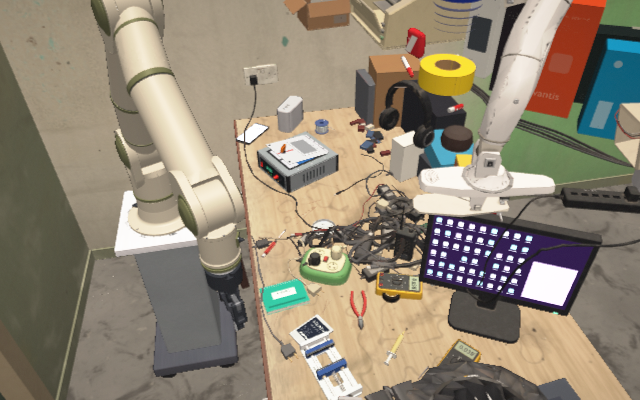

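The top view shows the unit at about (193,205), the wing near (197,226) and red marks around it. The side view shows the unit at about (297,160). I'll enlarge both.

Run:
```python
from h import *
t=grab_frame("top");s=grab_frame("side")
a=cv2.resize(t["frame"][145:265,130:255],None,fx=4.5,fy=4.5,interpolation=cv2.INTER_CUBIC)[:540,:400+160]
b=cv2.resize(s["frame"][125:195,250:345],None,fx=2.5,fy=2.5,interpolation=cv2.INTER_CUBIC)
c=np.zeros((540,800,3),np.uint8);c[:a.shape[0],:a.shape[1]]=a;c[:b.shape[0],562:562+b.shape[1]]=b[:,:238]
save("zoom.png",c)
for n,f,(u0,u1,v0,v1) in(("top",t,(130,255,145,265)),("side",s,(250,345,125,195))):
    h=cv2.cvtColor(f["frame"],cv2.COLOR_RGB2HSV).astype(int)
    for nm,m in(("red",((h[...,0]<5)|(h[...,0]>174))&(h[...,1]>140)&(h[...,2]>70)),("orange",(h[...,0]>=6)&(h[...,0]<20)&(h[...,1]>150)&(h[...,2]>70))):
        mm=np.zeros(m.shape,np.uint8);mm[v0:v1,u0:u1]=m[v0:v1,u0:u1]
        k,_,st,ce=cv2.connectedComponentsWithStats(mm)
        for i in range(1,k): print(n,nm,st[i],ce[i].round(1), plane(f,ce[i],.11).round(3))
```

```text
top red [193 213   1   2   2] [193.  213.5] [0.483 0.137 0.11 ]
top red [194 216   2   4   4] [194.5 217.5] [0.473 0.133 0.11 ]
top red [200 233   2   2   2] [200.5 233.5] [0.433 0.116 0.11 ]
top red [223 239   5   6  21] [225.6 241.5] [0.415 0.052 0.11 ]
top red [189 256   4   2   5] [190.4 256.4] [0.375 0.138 0.11 ]
top orange [190 222  12   9  45] [196.  226.2] [0.451 0.128 0.11 ]
top orange [225 244   4   2   4] [226.5 244.8] [0.407 0.049 0.11 ]
side red [261 162   2   5  10] [261.5 164. ] [0.363 0.064 0.11 ]
side red [273 174   6   5  20] [275.6 176.3] [ 0.403 -0.02   0.11 ]
side orange [281 144   4   8  22] [282.6 148.1] [0.45  0.149 0.11 ]
side orange [268 172   1   1   1] [268. 172.] [0.38  0.011 0.11 ]
```

View pics/zoom.png

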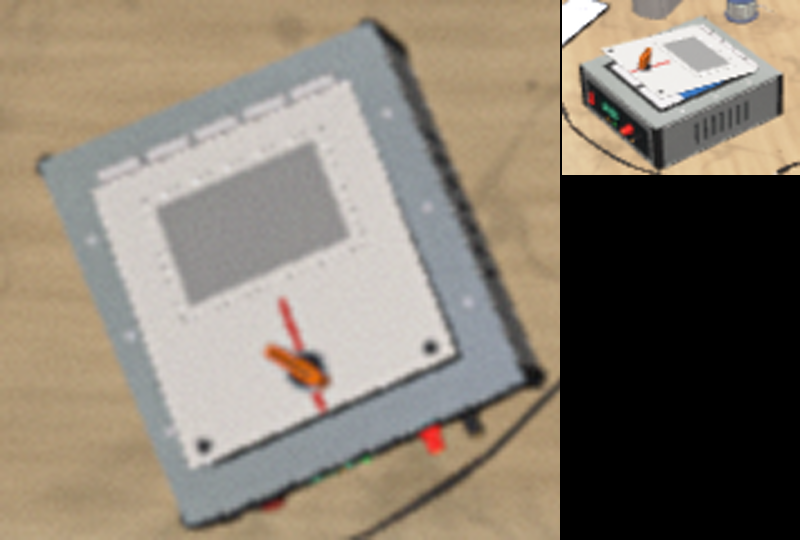

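The zoomed view shows the wing running from (268,350) to (325,382) and the red line from (283,300) to (322,408). The wing is therefore about 0.7 rad anticlockwise of its line. Next I move over it for a close wrist view.

```bash
python3 -m crank '[[[0.44,-0.25,-0.36,0,0,0,-1],[0.885,-0.505,-0.36,0,0,0,-1],[0.885,-0.505,-0.36,0,0,0,-1],[0.885,-0.505,-0.36,0,0,0,-1],[0.885,-0.505,-0.36,0,0,0,-1],[0.885,-0.505,-0.36,0,0,0,-1]]]'; python3 -m crank '[[[0.747,-0.594,0,0,0,0,-1],[0.747,-0.594,0,0,0,0,-1],[0.747,-0.594,0,0,0,0,-1],[0.747,-0.594,0,0,0,0,-1],[0.747,-0.594,0,0,0,0,-1]]]'
```

```text
clock: 0.95
position: [0.4011, -0.4966, 0.3217]
orientation: [[0.947, 0.32, 0.001], [0.32, -0.947, -0.0], [0.0, 0.001, -1.0]]
wrist_force: [-1.1, -0.3, 0.8]
opening: 0.0855
grasp_force: 0.0
clock: 1.58
position: [0.5312, -0.2953, 0.3205]
orientation: [[0.947, 0.321, -0.0], [0.321, -0.947, 0.001], [0.0, -0.001, -1.0]]
wrist_force: [-0.8, -1.2, -0.7]
opening: 0.0851
grasp_force: 0.0
```

```bash
python3 -m crank '[[[0.355,-0.81,0,0,0,0,-1],[0.355,-0.81,0,0,0,0,-1],[0.355,-0.81,0,0,0,0,-1],[0.355,-0.81,0,0,0,0,-1],[0.355,-0.81,0,0,0,0,-1]]]'; python3 -m crank '[[[-0.037,-0.898,0.2,0,0,-0.235,-1],[-0.037,-0.898,0.2,0,0,-0.235,-1],[-0.037,-0.898,0.2,0,0,-0.235,-1],[-0.037,-0.898,0.2,0,0,-0.235,-1],[-0.037,-0.898,0.2,0,0,-0.235,-1],[-0.037,-0.898,0.2,0,0,-0.235,-1]]]'
python3 - <<'E'
from h import *
o=get_obs();f=grab_frame("wrist");save("w1.png",f["frame"]);np.savez("w1.npz",im=f["frame"],p=o["position"],R=o["orientation"],K=f["mtx"],H=f["hand_eye"])
print(f["mtx"],f["hand_eye"],o["joint_positions"])
E
```

```text
clock: 2.2
position: [0.5496, -0.0772, 0.3208]
orientation: [[0.948, 0.318, -0.001], [0.318, -0.948, -0.0], [-0.001, -0.0, -1.0]]
wrist_force: [1.0, -0.2, 0.7]
opening: 0.0853
grasp_force: 0.0
clock: 2.95
position: [0.4707, 0.1298, 0.271]
orientation: [[0.492, 0.87, -0.0], [0.87, -0.492, -0.001], [-0.001, 0.0, -1.0]]
wrist_force: [0.9, 0.6, 0.1]
opening: 0.0855
grasp_force: 0.0
[[309.70691629   0.         322.6473997 ]
 [  0.         309.70691629 197.57516246]
 [  0.           0.           1.        ]] [[ 6.09402040e-04  9.51325163e-01  3.08188356e-01  7.83989639e-02]
 [ 9.99999814e-01 -5.79131733e-04 -1.89687039e-04  3.34253612e-04]
 [-1.97239631e-06  3.08188415e-01 -9.51325339e-01 -1.41760842e-01]
 [ 0.00000000e+00  0.00000000e+00  0.00000000e+00  1.00000000e+00]] [-0.08051543  0.28779279 -0.38600406  2.06467672  0.14861798  0.81553307
 -1.06923705]
```

View pics/w1.png

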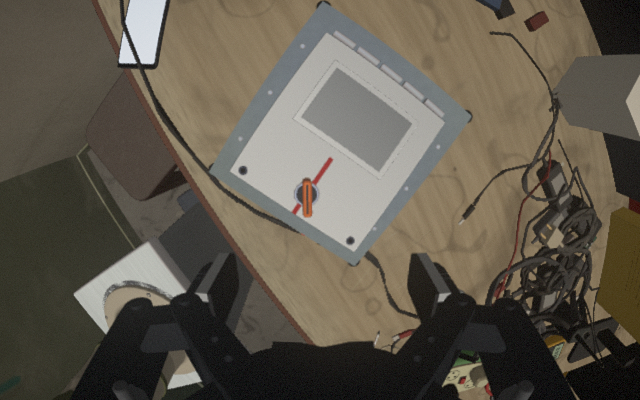

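The wrist view shows the wing, a near-vertical orange bar, at about (307,197). The red marks run from (331,160) to (295,212). I'll take a second wrist view from a shifted place and triangulate.

```bash
python3 -m crank '[[[0.1,-0.24,0.1,0,0,0,-1],[0.1,-0.24,0.1,0,0,0,-1],[0.1,-0.24,0.1,0,0,0,-1],[0.1,-0.24,0.1,0,0,0,-1]]]'
cat > m.py <<'E'
from h import *
def wray(d,px):
    K=d["K"];x=(px[0]-K[0,2])/K[0,0];y=(px[1]-K[1,2])/K[1,1];r=np.hypot(x,y)
    c=np.array([np.sin(r)*x/r,-np.sin(r)*y/r,-np.cos(r)])
    H=d["H"]; return d["p"]+d["R"]@H[:3,3], d["R"]@H[:3,:3]@c
def feats(im,roi):
    u0,u1,v0,v1=roi
    h=cv2.cvtColor(im,cv2.COLOR_RGB2HSV).astype(int)
    z=np.zeros(im.shape[:2],bool);z[v0:v1,u0:u1]=1
    red=((h[...,0]<5)|(h[...,0]>174))&(h[...,1]>140)&(h[...,2]>70)&z
    org=(h[...,0]>=6)&(h[...,0]<20)&(h[...,1]>140)&(h[...,2]>70)&z
    r=[]
    for m in(red,org):
        k,_,st,ce=cv2.connectedComponentsWithStats(m.astype(np.uint8))
        r.append([(st[i],ce[i].round(1)) for i in range(1,k) if st[i][4]>5])
    return red,org,r
def ends(m):
    p=np.argwhere(m)[:,::-1].astype(float); c=p.mean(0); a=np.linalg.svd(p-c,full_matrices=False)[2][0]
    if a[1]>0:a=-a
    t=(p-c)@a; q=np.quantile(t,[.02,.98]); return c+a*q[0],c+a*q[1],c
E
python3 - <<'E'
from m import *
o=get_obs();f=grab_frame("wrist");np.savez("w2.npz",im=f["frame"],p=o["position"],R=o["orientation"],K=f["mtx"],H=f["hand_eye"])
print(o["position"])
a=np.load("w1.npz");b=np.load("w2.npz")
def sub(im,c,n=80): return cv2.resize(im[max(0,c[1]-n):c[1]+n,max(0,c[0]-n):c[0]+n],(390,390),interpolation=cv2.INTER_CUBIC)
ra=feats(a["im"],(240,380,120,250))
print(ra[2]); c2=None
rb=feats(b["im"],(150,520,60,300)); print(rb[2])
c2=np.argwhere(rb[1]).mean(0)[::-1].astype(int); print(c2)
save("z2.png",np.hstack([sub(a["im"],(307,190)),sub(b["im"],c2)]))
E
```

```text
clock: 3.5
position: [0.4307, 0.1824, 0.2466]
orientation: [[0.49, 0.872, 0.001], [0.872, -0.49, -0.0], [0.0, 0.001, -1.0]]
wrist_force: [0.8, -0.6, 0.3]
opening: 0.0852
grasp_force: 0.0
[0.43071698 0.18236784 0.2466071 ]
[[(array([313, 158,  19,  26,  91], dtype=int32), array([322.1, 170.6])), (array([293, 205,   7,   9,  27], dtype=int32), array([295.9, 208.8]))], [(array([303, 181,   9,  36, 232], dtype=int32), array([307. , 197.5]))]]
[[(array([375, 190,  19,  26,  92], dtype=int32), array([384.2, 202.3])), (array([352, 238,   8,   8,  27], dtype=int32), array([355.6, 241.6]))], [(array([367, 216,  11,  37, 243], dtype=int32), array([372. , 234.1]))]]
[371 234]
```

View pics/z2.png

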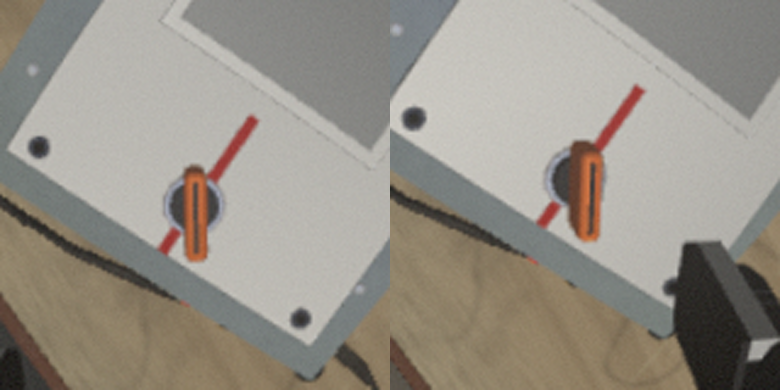

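The crops show the black line on the wing top in view 1 from (307.4,186) to (307.4,210), and in view 2 from (374.7,222) to (374.3,243). They also show the mark ends and the corner screw holes. I'll triangulate these points.

Run:
```python
from m import *
a=np.load("w1.npz");b=np.load("w2.npz")
P={"line_back":((307.4,186.3),(374.7,221.7)),"line_front":((307.4,209.7),(374.3,243.4)),
"red_back":((330.8,158.8),(393.6,190.5)),"red_front":((293.9,212.6),(352.9,246.3)),"screwL":((242.6,170.3),(300.4,202.4))}
X={}
for k,(p,q) in P.items():
    X[k],g=tri(wray(a,p),wray(b,q)); print(k,X[k].round(4),"gap",round(g*1e3,1))
ya=lambda d:np.arctan2(d[1],d[0])
print("wing yaw",ya(X["line_back"]-X["line_front"]),"red yaw",ya(X["red_back"]-X["red_front"]))
# masks: red fit and bright-top of wing, projected on planes
for d,roi in((a,(280,345,140,225)),(b,(335,400,175,262))):
    red,org,_=feats(d["im"],roi)
    v=d["im"].max(2); top=org&(v>np.quantile(v[org],.5)*.9)
    e=ends(red); w=ends(top)
    pz=lambda px,z:(lambda o,r:o+r*(z-o[2])/r[2])(*wray(d,px))
    w1,w0,wc=[pz(q,.136) for q in (w[1],w[0],w[2])]
    print("mask: red yaw",ya(pz(e[1],.108)-pz(e[0],.112)),"wing yaw",ya(w1-w0),"ctr",wc.round(4),top.sum(),org.sum(),np.linalg.norm(w1-w0))
    # slopes both ways
```

```text
line_back [0.4585 0.1361 0.1347] gap 0.5
line_front [0.4482 0.1174 0.1372] gap 2.5
red_back [0.4881 0.1428 0.1049] gap 0.4
red_front [0.4273 0.1132 0.1121] gap 0.6
screwL [0.4048 0.1783 0.111 ] gap 0.1
wing yaw 1.0671313712664787 red yaw 0.4533134436792659
mask: red yaw 0.45597046274755015 wing yaw 1.0504694394879097 ctr [0.4523 0.1259 0.136 ] 174 232 0.032739184239305
mask: red yaw 0.4710036378450463 wing yaw 1.0365601084369191 ctr [0.4516 0.1268 0.136 ] 176 244 0.03296634881465057
```

```bash
cat > g.py <<'E'
from m import *
from scipy.spatial.transform import Rotation as Ro
yaw=.455; wy=1.055; t=.14
u=np.array([np.cos(yaw),np.sin(yaw),0]); v=np.array([-u[1],u[0],0]); Z=np.array([0,0,1.])
top=np.array([.4528,.1266,.136])
n=np.sin(t)*u+np.cos(t)*Z
def frame(x,n):
    x=x-n*(x@n);x/=np.linalg.norm(x);return np.c_[x,np.cross(-n,x),-n]
Rg=frame(np.array([np.cos(wy),np.sin(wy),0]),n)
G=top-.0205*n
H=top-.031*n+.155*(np.cos(t)*u-np.sin(t)*Z)
def rel(p,R,o=None):
    o=o or get_obs(); R0=o["orientation"]
    return np.round(np.r_[R0.T@(p-o["position"])/.25,Ro.from_matrix(R0.T@R).as_rotvec()/np.pi],3).tolist()
E
python3 - <<'E'
from g import *
print("H",H,"G",G,"base",top-.031*n); print(rel(G+.06*n,Rg))
E
```

```text
H [0.5867825  0.19214916 0.08367412] G [0.4502304  0.12534286 0.11570057] base [0.44891427 0.12469896 0.1053033 ]
[-0.133, 0.199, 0.286, 0.026, -0.037, -0.0]
```

```bash
python3 -m crank '[[[-0.133,0.199,0.286,0.026,-0.037,0,-1],[-0.133,0.199,0.286,0.026,-0.037,0,-1],[-0.133,0.199,0.286,0.026,-0.037,0,-1],[-0.133,0.199,0.286,0.026,-0.037,0,-1],[-0.133,0.199,0.286,0.026,-0.037,0,-1]]]'
python3 - <<'E'
from g import *
print(rel(G,Rg))
f=grab_frame("wrist");d=dict(p=get_obs()["position"],R=get_obs()["orientation"],K=f["mtx"],H=f["hand_eye"]);save("w3.png",f["frame"])
_,org,r=feats(f["frame"],(200,450,120,400));print(r[1])
v=f["frame"].max(2);tp=org&(v>np.quantile(v[org],.5)*.9);e=ends(tp)
pz=lambda px:(lambda o,r:o+r*(.136-o[2])/r[2])(*wray(d,px))
print([pz(q).round(4) for q in e])
E
```

```text
clock: 4.18
position: [0.4568, 0.1313, 0.176]
orientation: [[0.48, 0.868, -0.126], [0.87, -0.49, -0.061], [-0.114, -0.08, -0.99]]
wrist_force: [-0.2, -0.6, 1.0]
opening: 0.0854
grasp_force: 0.0
[-0.006, 0.008, 0.244, -0.0, -0.0, 0.001]
[(array([318, 203,  14,  51, 513], dtype=int32), array([324.5, 227.1]))]
[array([0.4433, 0.1108, 0.136 ]), array([0.4605, 0.14  , 0.136 ]), array([0.4526, 0.1266, 0.136 ])]
```

View pics/w3.png

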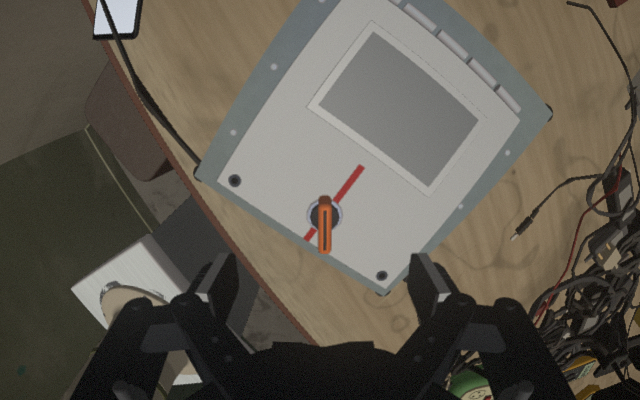

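The wing, at (324,227), is centred between the fingers and aligned, and the estimate holds at (0.4526, 0.1266). I descend and grip.

```bash
python3 -m crank '[[[-0.006,0.008,0.12,0,0,0.001,-1],[-0.006,0.008,0.2,0,0,0.001,-1],[-0.006,0.008,0.244,0,0,0.001,-1],[-0.006,0.008,0.244,0,0,0.001,-0.5],[-0.006,0.008,0.244,0,0,0.001,0.2],[-0.006,0.008,0.244,0,0,0.001,0.7],[-0.006,0.008,0.244,0,0,0.001,1],[-0.006,0.008,0.244,0,0,0.001,1],[-0.006,0.008,0.244,0,0,0.001,1],[-0.006,0.008,0.244,0,0,0.001,1]]]' 40
```

```text
clock: 5.48
position: [0.4491, 0.1249, 0.1145]
orientation: [[0.483, 0.866, -0.129], [0.868, -0.493, -0.061], [-0.116, -0.082, -0.99]]
wrist_force: [-4.2, 2.0, 2.9]
opening: 0.0082
grasp_force: 44.7
```

```bash
python3 -m crank '[[[0,0,0,0,0,0.03,1],[0,0,0,0,0,0.06,1],[0,0,0,0,0,0.09,1],[0,0,0,0,0,0.12,1],[0,0,0,0,0,0.15,1],[0,0,0,0,0,0.18,1],[0,0,0,0,0,0.191,1],[0,0,0,0,0,0.191,1]]]' 40
python3 - <<'E'
from g import *
f=grab_frame("wrist");save("w4.png",f["frame"][100:400,150:500]);o=get_obs()
print(o["joint_positions"].round(2),o["wrist_force"],o["ft_torque"])
p=o["position"];R=o["orientation"]
for a in(.05,.10,.14,.15):
    Q=Ro.from_rotvec(-a*v*-1).as_matrix()  # sign check: fastener must go down
    if (Q@(p-H))[2]>(p-H)[2]: Q=Q.T
    print(a,rel(H+Q@(p-H),Q@R),(H+Q@(p-H)).round(4))
E
```

```text
clock: 6.48
position: [0.4491, 0.1248, 0.1144]
orientation: [[0.887, 0.443, -0.129], [0.439, -0.896, -0.061], [-0.143, -0.002, -0.99]]
wrist_force: [-4.2, 3.3, 2.0]
opening: 0.0075
grasp_force: 44.7
[-0.3   0.53 -0.14  2.18  0.13  0.58 -1.65] [-4.54517093  2.46920697  2.74283411] [ 0.75251622  0.70592411 -0.21897139]
0.05 [-0.001, 0.0, 0.031, -0.0, 0.016, -0.0] [0.4479 0.1242 0.1067]
0.1 [-0.0, 0.0, 0.063, -0.0, 0.032, -0.0] [0.447  0.1238 0.099 ]
0.14 [0.001, 0.0, 0.087, -0.0, 0.045, -0.0] [0.4466 0.1236 0.0928]
0.15 [0.002, 0.0, 0.094, -0.0, 0.048, -0.0] [0.4465 0.1236 0.0912]
```

View pics/w4.png

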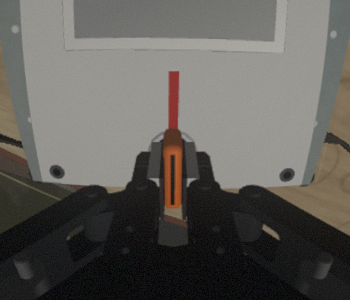

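The wing's black line, from (172,150) to (173,205), now runs on from the red mark, from (174,75) to (173,130), so the pin is in line. I swing the hatch down about the hinge in steps and watch the force.

```bash
python3 -m crank '[[[0,0,0.016,0,0.008,0,1],[0,0,0.031,0,0.016,0,1],[0,0,0.047,0,0.024,0,1],[0,0,0.063,0,0.032,0,1],[0,0,0.063,0,0.032,0,1],[0,0,0.063,0,0.032,0,1]]]' 40; python3 -c "
from plant import get_obs;o=get_obs();print(o['wrist_force'],o['ft_torque'],o['position'])"
```

```text
clock: 7.28
position: [0.4472, 0.1239, 0.0991]
orientation: [[0.895, 0.444, -0.039], [0.443, -0.896, -0.017], [-0.042, -0.002, -0.999]]
wrist_force: [-6.5, 4.0, 8.3]
opening: 0.0081
grasp_force: 45.6
[-6.48773597  4.02075337  8.3255497 ] [ 0.66790012  1.09392136 -0.0500891 ] [0.44717129 0.12389556 0.09911645]
```

```bash
python3 -m crank '[[[0,0,0.008,0,0.004,0,1],[0.001,0,0.016,0,0.008,0,1],[0.001,0,0.024,0,0.013,0,1],[0.001,0,0.026,0,0.013,0,1],[0.001,0,0.026,0,0.013,0,1]]]' 60
python3 - <<'E'
from h import *
o=get_obs();print(o['wrist_force'],o['position'])
f=grab_frame("side");save("s2.png",cv2.resize(f["frame"][110:200,240:350],None,fx=6,fy=6,interpolation=cv2.INTER_CUBIC))
E
```

```text
clock: 7.9
position: [0.4469, 0.1238, 0.0939]
orientation: [[0.896, 0.444, -0.001], [0.444, -0.896, 0.001], [-0.001, -0.001, -1.0]]
wrist_force: [-11.0, 2.9, 33.9]
opening: 0.0074
grasp_force: 68.5
[-11.02401084   2.85783178  33.89844913] [0.44688731 0.12375007 0.09390861]
```

View pics/s2.png

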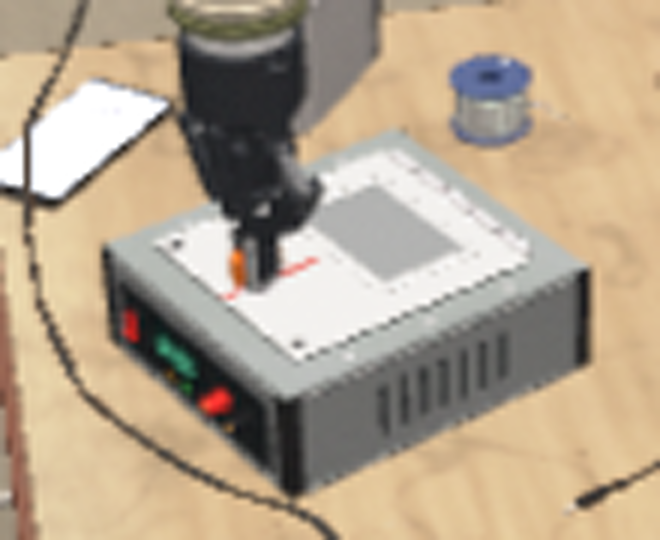

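The hatch lies flat on the unit, with the wing at (238,268) in line with the marks; 34 N is more than "gently" needs. I ease off a little and hold.

```bash
python3 -m crank '[[[0.002,0,-0.002,0,0,0,1],[0.002,0,-0.002,0,0,0,1],[0.002,0,-0.002,0,0,0,1],[0.002,0,-0.002,0,0,0,1],[0.002,0,-0.002,0,0,0,1],[0.002,0,-0.002,0,0,0,1],[0.002,0,-0.002,0,0,0,1],[0.002,0,-0.002,0,0,0,1]]]' 60
python3 - <<'E'
from h import *
f=grab_frame("wrist");save("w5.png",f["frame"][80:400,120:520])
E
```

```text
clock: 8.95
position: [0.4469, 0.1237, 0.094]
orientation: [[0.896, 0.444, -0.003], [0.444, -0.896, 0.0], [-0.002, -0.002, -1.0]]
wrist_force: [-10.4, 2.3, 27.3]
opening: 0.0078
grasp_force: 67.2
```

View pics/w5.png

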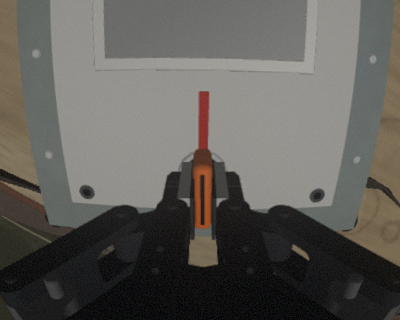

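The wing is still in line (its line at (202,175)-(202,225) below the mark at (204,95)-(203,150)). The hatch is flat on its seal at a steady 27 N, about 18 N beyond the spring.

```bash
python3 -c "
from plant import job_done;print(job_done())"
```

```text
the job is handed in; nothing more can be done
None
```

The job is handed in at about 9 s on the clock: the wing is lined up with the red marks and not locked, and the arm is still holding the hatch shut on its seal at about 27 N; I judged the seating from the stiff stop, the level hatch and the 20 mm drop, not from a direct view of the seal, and the screwdriver and cutters were not touched.

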